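# Close the jar tray with its retaining bar

## Robot

A 6-joint arm with a two-finger parallel gripper is mounted at the origin on the work surface. World frame = base frame: x ahead of the robot, y to its left, z up, the work surface at z = 0. Lengths are in mm, angles in degrees, forces in N, time in s.
With the tool pointing down it reaches from about 300 to 850 mm from the base axis. Payload 4.2 kg.
Tool frame: the origin (TCP) lies between the finger pads; the fingertips stand 11 mm ahead of it and the grasp point (between the pads) lies 8 mm behind it (env.tips_ahead is the distance from the TCP to the fingertips, in mm); z points along the fingers, y is the line along which they close (so a half turn about z gives the same grasp; the last joint's range is limited). The gripper opens to 91 mm and grips with 3 to 60 N. Pads are 32 mm wide; open, the fingers measure 118 mm over their backs; the gripper's body (76 mm by 178 mm) begins 60 mm behind the grasp point.
Start: joints at [72.365, 18.312, 89.639, -0, 72.044, -1.146], TCP at [163.212, 551.366, 224.976] pointing down, gripper open.
Joint ranges: [-177.97, 177.97], [-48.28, 115.42], [12.27, 149.76], [-77.06, 257.06], [2.81, 150.46], [-146.56, 146.56]. Speed limits (degrees/s): [147.25, 147.25, 180, 180, 180, 180].

## Interface

Orientations are given as [roll, pitch, yaw] about the fixed x, y, z axes, in that order (R = Rz(yaw) Ry(pitch) Rx(roll)).
In Python, from workcell import env, cams gives the robot as it stands.
- The arm moves only by the tool step_arm, never from a script. Its arguments are lists of equal length, an entry for each row: "linear": the shift along the tool's x, y, z in units of 30 cm (1.0 is 30 cm), a list of three; "turn": the turn about the tool's z in units of 360 degrees (1.0 is 360 degrees). In form: {"linear": [[tx, ty, tz], ...], "turn": [turn, ...]}. A call has 1 to 20 rows; each row is the pose to reach, as a shift and turn from the pose commanded when the call began, along the tool's axes at that moment, turning the shorter way round; what a row does not reach only later rows make up. A row lasts 1/8 s, in which the tool goes at most 62.5 mm and 10.7 degrees, less where a joint would pass 70% of its speed; a pose out of reach is approached as far as the arm can. A call with a number of a shift or a turn outside -1 to 1 is refused whole. A call with a gripper value outside its range is refused whole. "fingers" is the closure, from -1 (fully open) to 1 (shut), so that 0 is half open, set as the call begins (left out, the last holds). The fingers move at their own pace and stop on an object; "force" is the grip in N (left out, the last holds). Time passes only in rows, so rows that repeat a pose let the fingers close. It gives the time, the measured TCP pose, the force, the opening and the grip force at its end, in the units of the state.
- env.state(): the state, without advancing time (a new reading comes with each control period).
- cams.grab_frame(name): name is "scene" or "top" or "wrist"; returns a dict with "color" (480x640x3 uint8, blue, green, red), "fx", "fy", "cx", "cy" (pixels), "extrinsics" (4x4, takes a point from camera to world coordinates); the wrist camera has in their place "tool_from_camera" (4x4, takes a point from camera to tool coordinates, whose origin is the TCP and whose axes are the flange's). Camera axes: x right, y down, z forward; pixel columns grow to the right and rows downward; lengths in mm; the calibration is good to about 2 mm. The wrist camera is an equidistant fisheye: a pixel r from the principal point sees the ray r / f radians off the axis. A picture is of the moment at which its call begins: read the wrist's pose just before it. There is no depth.
- env.job_done(): hands the job in; it is judged then, once.
The state is a dict: "time_s": time; "qpos": joint angles; "qvel": joint speeds; "effort": joint torques, N m; "ee_pos": TCP position; "ee_rot": TCP orientation; "force": force on the tool from outside, world axes, zero at the start; "torque": the same for the moment, N m; "gripper_width": finger opening in mm; "gripper_force": force on a finger pad.
Only numpy, scipy, OpenCV 4.12 (cv2) and the standard library are available. Lean on these libraries where they do the work, as an engineer would, in place of code of your own. Each camera call takes 0.05 s, during which the arm holds its last target. There are 200 camera calls.

## Task

Close the front of the tray of colour pots with its loose retaining bar: while the bar still stands well out of line, push its forked end fully onto the upright post, then, keeping the fork on the post, swing the round end round past the sprung roller until the bar lies home against the stop, and let go. Work gently by feel - never push hard against the post or the catch (keep under about 15 N) - leave the bar flat on the tray and do not disturb the pots or the bottle.

Things in the scene. Friction and masses are not known exactly. Their poses are not given: they have to be found in the camera images.
- tray: fixed flat grey tray, 400 (x) x 440 (y) x 10 mm thick; origin at the centre of its underside, on the bench. The bar slides on its top. Its +x is the back, where the pots stand. The closed bar lies along the tray's y axis on the line x = +30 mm, fork end towards +y. A 22 mm high rim runs round the back part (tray x over +32 mm).
- rail: fixed rail let into the tray, two dark slots along its y axis (parallel to the tray's). Post and catch sit on one common carriage clamped in it anywhere up to 12 mm either way along y from their middle place; where it stands is NOT measured and must be felt or seen. Origin: tray's top, tray x = +30, y = +130 mm: the post's foot if the carriage is in the middle. It carries post, catch and roller.
- slot_mid (a point): 12 mm above the rail's origin (half the bar's height): the post's axis lies up to 12 mm from here along the tray's +y or -y. The post is upright, round, 16 mm diameter, 35 mm above the tray, with a 26 mm cap whose underside is 30 mm up: the fork goes on sideways along the bar's length, not from above. When home, the tip of the round end lies 240 mm from the post's axis, straight along tray -y.
- bar_centre (a point): centre (12 mm up) of the loose aluminium bar, 24 mm wide and high, 240 mm from bar_fork to bar_nose, 0.3 to 0.55 kg. x axis along it from fork to round end, z up. It starts on the tray on the robot's side of the closed line, 0.5 to 0.85 rad out of line, its fork some cm short of the post. Grasped across from above 30 mm from the centre towards the round end, the gripper stays clear of all.
- bar: the same bar; origin in the middle of its underside, same axes. Sliding on the tray it drags with 2 to 6 N.
- bar_fork (a point): point of the bar, 120 mm from the centre on -x, half-way up: where the post's axis lies when the fork is fully on the post. The forked end is a 90 degree V, open along -x, about 34 mm wide over its two prongs, whose tips reach 122 mm (inside) from the centre.
- bar_nose (a point): tip of the bar's round end (12 mm radius), 120 mm from the centre on +x, half-way up.
- roller (a joint): how far (m) the white sprung upright roller (16 mm) of the catch is pushed back along tray -y: 0 out, at most 0.006; 5 N at 0 plus 1 N per mm. Its axis stands 7 mm on the robot's side of the closed line. With the fork fully on the post the round end pushes it in 3 to 4 mm in passing (about 4 N sideways), then it stays about 2 mm in and holds the bar. If the fork is 2 to 3 mm off, it bottoms and jams.
- catch_mid (a point): middle place of the catch (it shifts with the post): where the tip of the round end (bar_nose) would lie when home, tray x = +30, y = -110 mm, 12 mm above its top. Dark steel, 51 x 56 mm, 35 mm high, open towards tray -x; its stop wall faces tray -x, 12 mm behind the closed line; a roof 30 to 35 mm above the tray's top overhangs the round end, which must enter sideways.
- pot0_mid (a point): middle of a bystander pot with yellow cap, 44 mm diameter, 50 mm high, standing on the tray about 105 mm behind the closed line; leave alone.
- pot1_mid (a point): a second such pot.
- pot2_mid (a point): a third such pot.
- bottle_mid (a point): middle of a bystander white bottle, 70 mm diameter, 160 mm high, on the bench to the left of the tray; leave alone.
There are look-alikes about, which are no part of the job. Of the things shaped like the bar, the aluminium one is meant.

How it is judged:
By the outcome, as a careful person would: the job done as asked, in the order asked, and still so for the second after the job is handed in, with the robot touching nothing.
It also fails if it takes over 64 s, if anything falls off the work surface, if the arm or the gripper's body presses on something with over 40 N, if the wrist force passes 120 N, or if a joint passes its speed limit or range.

## Working session

There is one attempt and no reset: what is moved stays moved. The work goes in short steps, Python scripts to look and compute and a tool call to move; the robot and the scene stay as the last step left them, time stands still between calls to the robot, and variables do not carry over. Pictures are saved under pics/ and viewed, at most 10 in all, crops included, and the job is handed in when it is done.

Besides the shell and the picture viewer there is one more tool, called after "Request:" by a JSON object that holds its "name" and its "arguments", one argument or row to a line. step_arm: Moves the arm, as the interface text tells. Its arguments: {"type":"object","properties":{"linear":{"type":"array"},"turn":{"type":"array"},"fingers":{"type":"number"},"force":{"type":"number"}},"required":["linear","turn"]}

```bash
mkdir -p pics; ls
python3 - <<'E'
from workcell import env, cams
import cv2,numpy as np
s=env.state();print({k:np.round(v,3) for k,v in s.items()})
for n in("top","scene"):
    f=cams.grab_frame(n);cv2.imwrite(f"pics/{n}0.png",f["color"]);print(n,f["fx"],f["cx"],f["cy"],np.round(f["extrinsics"],3).tolist())
E
```

```text
pics
{'time_s': np.float64(0.0), 'qpos': array([ 7.2364e+01,  1.8350e+01,  8.9709e+01, -2.0000e-03,  7.2042e+01,
       -1.1470e+00]), 'qvel': array([-0.028,  0.043,  0.166,  0.05 ,  0.066,  0.024]), 'effort': array([ 1.0000e-03, -4.1247e+01, -2.3197e+01,  7.3000e-02,  4.6000e-02,
       -0.0000e+00]), 'ee_pos': array([163.071, 550.87 , 224.12 ]), 'ee_rot': array([-179.899,   -0.   ,  163.512]), 'force': array([ 0.213, -0.548,  0.279]), 'torque': array([-0.03 ,  0.01 ,  0.038]), 'gripper_force': np.float64(0.0), 'gripper_width': np.float64(91.497)}
top 467.670614623537 320.7727498565902 241.42289339402524 [[-0.021, -0.987, 0.157, 312.952], [-1.0, 0.021, 0.004, -15.3], [-0.008, -0.157, -0.988, 1286.541], [0.0, 0.0, 0.0, 1.0]]
scene 575.6962923428648 324.67169075985174 241.79348899347835 [[-0.846, 0.414, -0.336, 942.73], [0.533, 0.66, -0.529, 662.087], [0.003, -0.626, -0.78, 1055.132], [0.0, 0.0, 0.0, 1.0]]
```

View pics/top0.png

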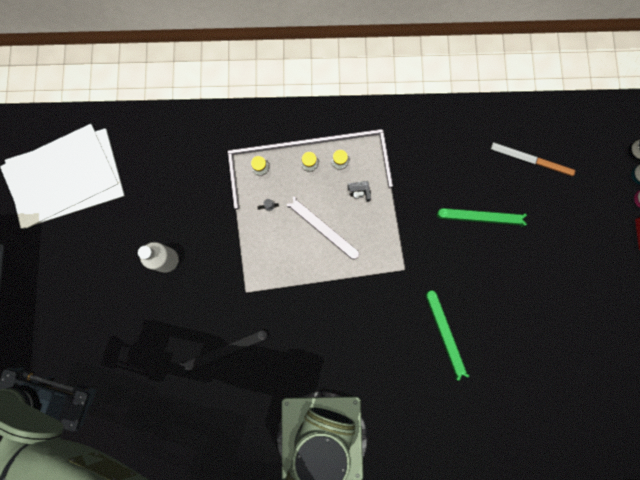

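View pics/scene0.png

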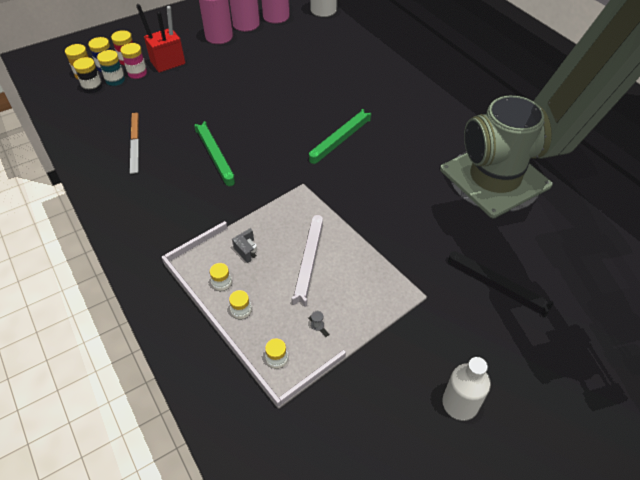

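The top view shows the tray (front corners about (246,291) and (404,269)). The white bar runs from its fork at (293,203) to its nose at (355,254), the post is at (268,205), the catch at (360,190) and the bottle at (155,255). The green bars are look-alikes.

```bash
cat > h.py <<'E'
from workcell import env, cams
import cv2,numpy as np
def cast(f,uv,z):
    uv=np.atleast_2d(uv).astype(float);E=np.array(f["extrinsics"])
    d=np.c_[(uv[:,0]-f["cx"])/f["fx"],(uv[:,1]-f["cy"])/f["fy"],np.ones(len(uv))]@E[:3,:3].T
    return E[:3,3]+d*((z-E[2,3])/d[:,2])[:,None]
E
python3 - <<'E'
from h import *
f=cams.grab_frame("top");im=f["color"];g=im.min(2)
c=im[125:300,220:410];cv2.imwrite("pics/topc.png",cv2.resize(c,None,fx=4,fy=3.4*4/3.4*.8,interpolation=cv2.INTER_CUBIC)[:600])
# tray
m=(g>60).astype(np.uint8);m[:115]=0
cs=[k for k in cv2.findContours(m,0,1)[0] if cv2.pointPolygonTest(k,(300,270),False)>0]
k=max(cs,key=cv2.contourArea);r=cv2.approxPolyDP(k,6,True)[:,0];print(r.tolist(),np.round(cast(f,r,10),1).tolist())
# bar
print(im[228,323],im[260,290])
hi=(g>185).astype(np.uint8)
for k in cv2.findContours(hi[:, :],0,1)[0]:
    if cv2.contourArea(k)>200:
        x,y,w,h=cv2.boundingRect(k)
        if 250<x<350 and 180<y<260:
            P=cast(f,k[:,0],34)[:,:2];(c0,sz,a)=cv2.minAreaRect(P.astype(np.float32));print("bar",c0,sz,a)
            mu=P.mean(0);
            pts=np.argwhere(cv2.drawContours(np.zeros_like(hi),[k],-1,1,-1))[:,::-1];W=cast(f,pts,34)[:,:2];mu=W.mean(0);v=np.linalg.svd(W-mu,full_matrices=0)[2][0];t=(W-mu)@v;print(mu,v,np.degrees(np.arctan2(v[1],v[0])),t.min(),t.max())
print("post top z45",cast(f,[[268,204]],45),"catch",cast(f,[[360,188]],45))
E
```

```text
[[382, 129], [227, 151], [246, 292], [404, 269]] [[839.0, -192.3, 10.0], [783.3, 252.6, 10.0], [381.2, 196.4, 10.0], [434.8, -235.8, 10.0]]
[238 238 241] [190 197 202]
post top z45 [[616.87673658 131.71281982  45.        ]] catch [[ 656.14100728 -120.29965032   45.        ]]
```

View pics/topc.png

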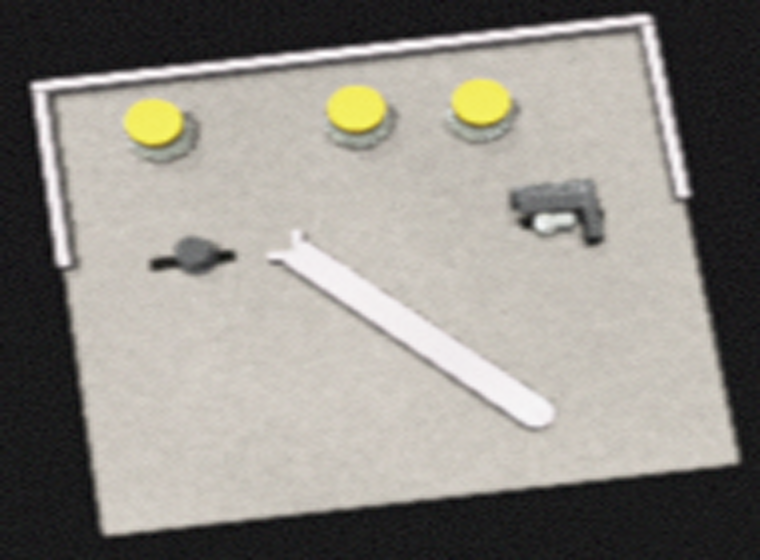

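The crop shows the post cap at crop (196,255), between its slots at 150..235. The catch is at (555,210) with the white roller at (550,222), and the bar runs from fork tips (285,245) to nose (545,413). I'll now measure the bar with a tighter threshold.

Run:
```python
from h import *
f=cams.grab_frame("top");im=f["color"];g=cv2.GaussianBlur(im.min(2),(3,3),0)
hi=(g>218).astype(np.uint8)
for k in cv2.findContours(hi,0,1)[0]:
    x,y,w,h=cv2.boundingRect(k)
    if cv2.contourArea(k)>100 and 250<x<350 and 180<y<260:
        pts=np.argwhere(cv2.drawContours(np.zeros_like(hi),[k],-1,1,-1))[:,::-1];W=cast(f,pts,34)[:,:2];mu=W.mean(0);v=np.linalg.svd(W-mu,full_matrices=0)[2][0];v*=-np.sign(v[1]);t=(W-mu)@v;n=(W-mu)@[-v[1],v[0]]
        print(mu,v,np.degrees(np.arctan2(v[1],v[0])),t.min(),t.max(),n.min(),n.max())
        print("nose",mu+v*t.max(),"centre",mu+v*(t.max()-120))
dk=(g<110).astype(np.uint8)[180:230,230:390]
for k in cv2.findContours(dk,0,1)[0]:
    if cv2.contourArea(k)>15:
        m=cv2.moments(k);c=[230+m["m10"]/m["m00"],180+m["m01"]/m["m00"]];print(c,cv2.boundingRect(k),cast(f,c,45))
s=env.state();print(s["time_s"],s["qpos"])
```

```text
[548.01150454 -19.10337884] [-0.66357565 -0.74810919] -131.57314533822628 -119.93397939874743 115.39641801704043 -11.831253556067274 11.645018589296026
nose [ 471.43725202 -105.43249989] centre [551.06632943 -15.65939684]
[268.6489898989899, 206.06060606060606] (28, 22, 21, 8) [[611.0808604  129.96060613  45.        ]]
[360.65355805243445, 192.3052434456929] (118, 6, 23, 16) [[ 643.97684242 -121.67457273   45.        ]]
[232.67738791423002, 214.5906432748538] (0, 0, 8, 50) [[589.5122288  227.82626413  45.        ]]
0.2 [ 7.23639266e+01  1.83379760e+01  8.96773505e+01  2.66821698e-04
  7.20415265e+01 -1.14686266e+00]
```

```bash
cat >> h.py <<'E'
from scipy.spatial.transform import Rotation as Ro
def rel(x,y,z,yaw,p=None):
    "shift/turn numbers from present (or given) pose to the target pose (tool down)"
    s=env.state();p0,r0=(s["ee_pos"],s["ee_rot"]) if p is None else (np.array(p[:3]),[180,0,p[3]])
    R=Ro.from_euler("xyz",[180,0,r0[2]],degrees=True)
    l=R.inv().apply(np.array([x,y,z])-p0)/300
    t=-((yaw-r0[2]+180)%360-180)/360
    print("lin",np.round(l,4).tolist(),"turn",round(t,4));return l,t
def show():
    s=env.state();print({k:np.round(s[k],2).tolist() for k in("time_s","ee_pos","ee_rot","force","torque","gripper_width","gripper_force")})
E
cat > /dev/null; python3 -c "
from h import *
rel(529,-39.5,225,48.4,[163.2,551.4,225,163.5])"
```

```text
lin [-1.7285, -1.5422, -0.0] turn 0.3197
```

Request:
{"name": "step_arm", "arguments": {
  "linear": [
    [-0.95, -0.85, 0],
    [-0.95, -0.85, 0],
    [-0.95, -0.85, 0],
    [-0.95, -0.85, 0],
    [-0.95, -0.85, 0],
    [-0.95, -0.85, 0],
    [-0.95, -0.85, 0],
    [-0.95, -0.85, 0],
    [-0.95, -0.85, 0],
    [-0.95, -0.85, 0],
    [-0.95, -0.85, 0],
    [-0.95, -0.85, 0]
  ],
  "turn": [0.32, 0.32, 0.32, 0.32, 0.32, 0.32, 0.32, 0.32, 0.32, 0.32, 0.32, 0.32],
  "fingers": -1
}}

```text
time_s: 1.7
ee_pos: [364.0, 225.9, 224.9]
ee_rot: [-180.0, 0.0, 48.4]
force: [-0.1, 0.1, -0.2]
gripper_width: 91.0
gripper_force: 0.0
```

```bash
python3 -c "
from h import *
show();rel(529,-39.5,215,48.4)"
```

```text
{'time_s': 1.7, 'ee_pos': [364.0, 225.88, 224.87], 'ee_rot': [-179.99, 0.01, 48.4], 'force': [-0.09, 0.06, -0.15], 'torque': [-0.07, 0.13, -0.0], 'gripper_width': 91.05, 'gripper_force': 0.0}
lin [-0.2964, 0.9986, 0.0329] turn 0.0
```

Request:
{"name": "step_arm", "arguments": {
  "linear": [
    [-0.3, 0.995, 0.03],
    [-0.3, 0.995, 0.03],
    [-0.3, 0.995, 0.03],
    [-0.3, 0.995, 0.03],
    [-0.3, 0.995, 0.03],
    [-0.3, 0.995, 0.03],
    [-0.3, 0.995, 0.03],
    [-0.3, 0.995, 0.03]
  ],
  "turn": [0, 0, 0, 0, 0, 0, 0, 0]
}}

```text
time_s: 2.7
ee_pos: [526.5, -38.5, 216.0]
ee_rot: [-180.0, -0.0, 48.4]
force: [0.4, 0.1, -0.0]
gripper_width: 91.3
gripper_force: 0.0
```

Run:
```python
from h import *
show()
f=cams.grab_frame("wrist");cv2.imwrite("pics/w1.png",f["color"]);print(f["fx"],f["cx"],f["cy"],np.round(f["tool_from_camera"],3).tolist())
```

```text
{'time_s': 2.7, 'ee_pos': [526.45, -38.53, 216.02], 'ee_rot': [-179.97, -0.01, 48.44], 'force': [0.43, 0.08, -0.03], 'torque': [-0.11, 0.1, 0.01], 'gripper_width': 91.25, 'gripper_force': 0.0}
371.64829954431775 320.2709583447439 246.02050093908787 [[0.0, -0.965, -0.261, 72.619], [1.0, 0.0, -0.0, 0.074], [0.0, -0.261, 0.965, -160.486], [0.0, 0.0, 0.0, 1.0]]
```

View pics/w1.png

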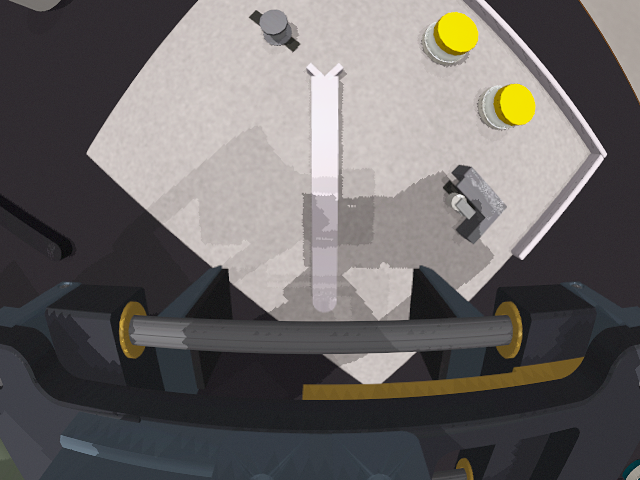

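The wrist view shows the post cap at (275,23) with slot ends at (252,14) and (297,47). The fork tips are at (310,68) and (342,68), the nose tip at (324,310), and the roller top at (460,202). Next I cast these points.

```bash
cat >> h.py <<'E'
def wcast(f,uv,z,s):
    uv=np.atleast_2d(uv).astype(float);a=(uv-[f["cx"],f["cy"]])/[f["fx"],f["fy"]];th=np.hypot(*a.T)
    d=np.c_[a*(np.sin(th)/th)[:,None],np.cos(th)]
    T=np.array(f["tool_from_camera"]);R=Ro.from_euler("xyz",s["ee_rot"],degrees=True).as_matrix()
    o=R@T[:3,3]+s["ee_pos"];d=d@T[:3,:3].T@R.T
    return o+d*((z-o[2])/d[:,2])[:,None]
E
python3 - <<'E'
from h import *
s=env.state();f=cams.grab_frame("wrist");im=f["color"]
p=lambda n,uv,z:print(n,np.round(wcast(f,uv,z,s)[:,:2],1).tolist())
p("post cap",[[275,23]],45);p("slot ends",[[252,14],[297,47]],10);p("tips",[[310,68],[342,68]],34);p("nose",[[324,310]],34)
p("edges",[[312,90],[339,90],[312,180],[338,180]],34)
p("tray corners",[[87,153],[370,385]],10);p("roller",[[460,202]],40);p("tray back R corner",[[604,154]],32)
# cap circle
g=im[:60,230:320].min(2);m=((g<150)&(g>60)).astype(np.uint8)
for k in cv2.findContours(m,0,1)[0]:
    if cv2.contourArea(k)>100:(c,r)=cv2.minEnclosingCircle(k);print("cap blob",c[0]+230,c[1],r,cv2.boundingRect(k))
c=cv2.resize(im[0:120,220:400],None,fx=4,fy=4,interpolation=cv2.INTER_CUBIC);cv2.imwrite("pics/w1c.png",c)
E
```

```text
post cap [[621.9, 130.3]]
slot ends [[617.1, 166.6], [625.5, 107.6]]
tips [[617.4, 78.2], [639.2, 59.0]]
nose [[471.6, -106.1]]
edges [[604.8, 61.2], [623.2, 45.0], [549.3, -1.2], [567.3, -17.1]]
tray corners [[384.7, 196.4], [438.6, -228.2]]
roller [[643.5, -108.2]]
tray back R corner [[827.0, -186.9]]
cap blob 279.0 31.5 24.4183292388916 (29, 10, 41, 43)
```

View pics/w1c.png

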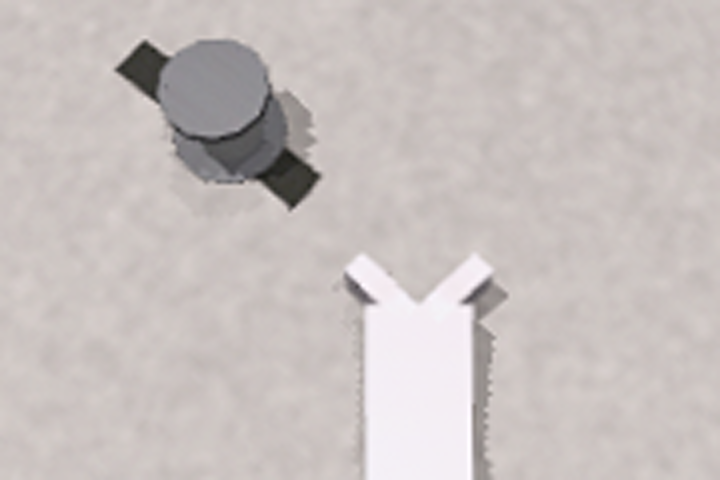

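```bash
python3 -c "
from h import *
show();rel(531.5,-39.0,26,48.2)"
```

```text
{'time_s': 2.8, 'ee_pos': [526.66, -38.55, 216.23], 'ee_rot': [180.0, -0.02, 48.45], 'force': [0.01, -0.29, 0.84], 'torque': [-0.08, 0.09, 0.02], 'gripper_width': 91.26, 'gripper_force': 0.0}
lin [0.0096, 0.0131, 0.6341] turn 0.0007
```

Request:
{"name": "step_arm", "arguments": {
  "linear": [
    [0.01, 0.013, 0.2],
    [0.01, 0.013, 0.4],
    [0.01, 0.013, 0.55],
    [0.01, 0.013, 0.6],
    [0.01, 0.013, 0.62],
    [0.01, 0.013, 0.63],
    [0.01, 0.013, 0.635],
    [0.01, 0.013, 0.635]
  ],
  "turn": [0.0007, 0.0007, 0.0007, 0.0007, 0.0007, 0.0007, 0.0007, 0.0007]
}}

```text
time_s: 3.8
ee_pos: [532.6, -40.2, 26.3]
ee_rot: [179.9, -0.1, 48.1]
force: [0.1, -1.1, 0.9]
gripper_width: 91.2
gripper_force: 0.0
```

Request:
{"name": "step_arm", "arguments": {
  "linear": [
    [0, 0, 0],
    [0, 0, 0],
    [0, 0, 0],
    [0, 0, 0],
    [0, 0, 0],
    [0, 0, 0],
    [0, 0, 0],
    [0, 0, 0]
  ],
  "turn": [0, 0, 0, 0, 0, 0, 0, 0],
  "fingers": 1,
  "force": 15
}}

```text
time_s: 4.8
ee_pos: [531.6, -39.9, 25.4]
ee_rot: [-179.9, 0.0, 48.0]
force: [-1.6, 1.2, -0.4]
gripper_width: 24.1
gripper_force: 15.0
```

Run:
```python
from h import *
show();s=env.state()
f=cams.grab_frame("wrist");cv2.imwrite("pics/w2.png",f["color"])
```

```text
{'time_s': 4.8, 'ee_pos': [531.57, -39.88, 25.38], 'ee_rot': [-179.94, 0.02, 48.05], 'force': [-1.59, 1.18, -0.41], 'torque': [0.19, 0.3, -0.0], 'gripper_width': 24.07, 'gripper_force': 14.97}
```

View pics/w2.png

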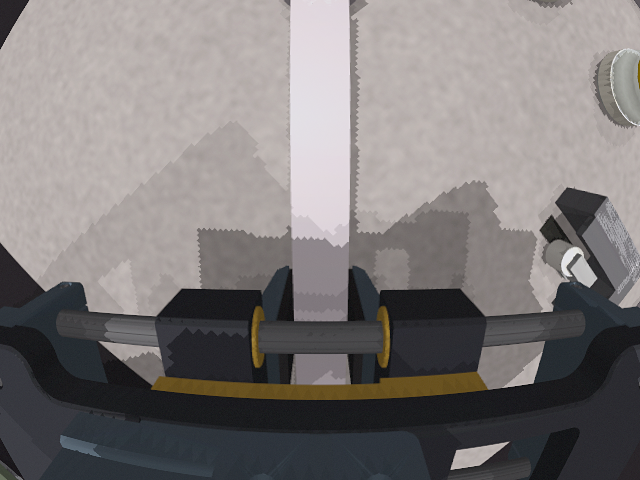

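The bar is gripped square (24 mm opening), with no contact on the catch at the right. Next comes a sideways slide to line up, then an approach along the bar.

Request:
{"name": "step_arm", "arguments": {
  "linear": [
    [0, -0.02, 0],
    [0, -0.04, 0],
    [0, -0.06, 0],
    [0, -0.08, 0],
    [0, -0.1, 0],
    [0, -0.12, 0],
    [0, -0.14, 0],
    [0, -0.155, 0],
    [0, -0.155, 0],
    [0.015, -0.155, 0],
    [0.03, -0.155, 0],
    [0.045, -0.155, 0],
    [0.06, -0.155, 0],
    [0.065, -0.155, 0],
    [0.065, -0.155, 0]
  ],
  "turn": [0, 0, 0, 0, 0, 0, 0, 0, 0, 0, 0, 0, 0, 0, 0]
}}

```text
time_s: 6.72
ee_pos: [510.9, 5.7, 25.4]
ee_rot: [180.0, -0.0, 48.1]
force: [-0.1, 0.2, -2.4]
gripper_width: 24.0
gripper_force: 15.0
```

Run:
```python
from h import *
show();s=env.state()
f=cams.grab_frame("top");im=f["color"];cv2.imwrite("pics/t3.png",cv2.resize(im[160:280,240:400],None,fx=5,fy=5,interpolation=cv2.INTER_CUBIC))
```

```text
{'time_s': 6.72, 'ee_pos': [510.89, 5.73, 25.4], 'ee_rot': [179.99, -0.04, 48.06], 'force': [-0.15, 0.21, -2.38], 'torque': [-0.06, 0.13, 0.02], 'gripper_width': 24.0, 'gripper_force': 14.99}
```

View pics/t3.png

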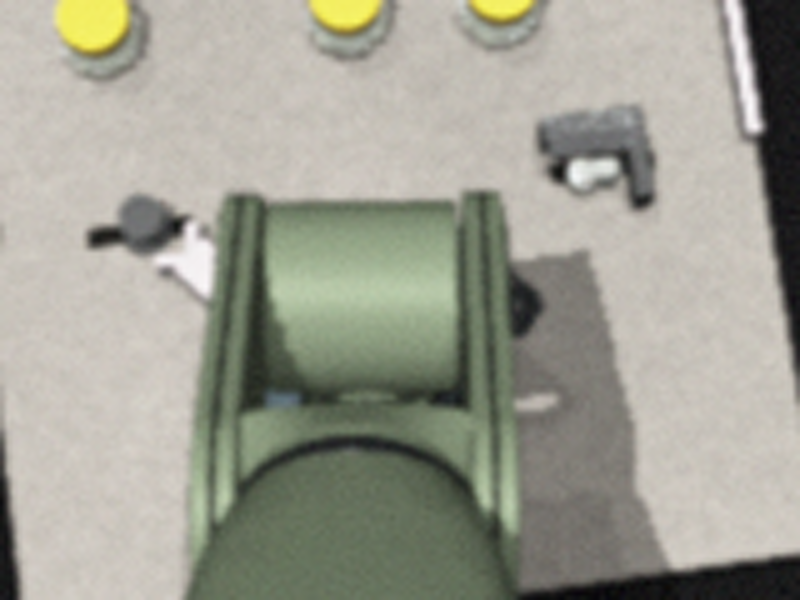

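The fork (prongs near (180,225) and (160,262)) faces the post (145,222) along the bar axis, so it is lined up. I'll advance in small steps and watch the force.

Request:
{"name": "step_arm", "arguments": {
  "linear": [
    [0.01, 0, 0],
    [0.02, 0, 0],
    [0.03, 0, 0],
    [0.036, 0, 0]
  ],
  "turn": [0, 0, 0, 0]
}}

```text
time_s: 7.28
ee_pos: [517.9, 13.7, 25.4]
ee_rot: [-180.0, -0.0, 48.1]
force: [-0.6, -1.2, -3.2]
gripper_width: 23.8
gripper_force: 15.0
```

Request:
{"name": "step_arm", "arguments": {
  "linear": [
    [0.005, 0, 0],
    [0.007, 0, 0]
  ],
  "turn": [0, 0]
}}

```text
time_s: 7.52
ee_pos: [519.2, 15.2, 25.4]
ee_rot: [-180.0, -0.0, 48.1]
force: [-0.6, -0.3, -3.9]
gripper_width: 24.1
gripper_force: 15.0
```

Request:
{"name": "step_arm", "arguments": {
  "linear": [
    [0.003, 0, 0],
    [0.005, 0, 0]
  ],
  "turn": [0, 0]
}}

```text
time_s: 7.78
ee_pos: [520.2, 16.2, 25.4]
ee_rot: [-180.0, -0.0, 48.1]
force: [0.2, 0.0, -3.9]
gripper_width: 23.8
gripper_force: 15.0
```

Request:
{"name": "step_arm", "arguments": {
  "linear": [
    [0.003, 0, 0],
    [0.004, 0, 0]
  ],
  "turn": [0, 0]
}}

```text
time_s: 8.02
ee_pos: [521.0, 17.1, 25.4]
ee_rot: [-180.0, -0.0, 48.1]
force: [-0.1, -0.1, -3.5]
gripper_width: 23.9
gripper_force: 15.0
```

Request:
{"name": "step_arm", "arguments": {
  "linear": [
    [0.003, 0, 0],
    [0.004, 0, 0]
  ],
  "turn": [0, 0]
}}

```text
time_s: 8.28
ee_pos: [521.8, 18.0, 25.4]
ee_rot: [-180.0, -0.0, 48.1]
force: [-0.8, -0.8, -3.4]
gripper_width: 24.1
gripper_force: 15.0
```

Request:
{"name": "step_arm", "arguments": {
  "linear": [
    [0.003, 0, 0],
    [0.004, 0, 0]
  ],
  "turn": [0, 0]
}}

```text
time_s: 8.52
ee_pos: [522.5, 18.9, 25.4]
ee_rot: [-180.0, 0.0, 48.1]
force: [-0.4, -0.3, -4.0]
gripper_width: 23.9
gripper_force: 15.0
```

Request:
{"name": "step_arm", "arguments": {
  "linear": [
    [0.003, 0, 0],
    [0.004, 0, 0]
  ],
  "turn": [0, 0]
}}

```text
time_s: 8.78
ee_pos: [522.6, 19.4, 25.4]
ee_rot: [-180.0, 0.1, 48.1]
force: [-2.0, -3.9, -1.6]
gripper_width: 23.9
gripper_force: 15.0
```

Request:
{"name": "step_arm", "arguments": {
  "linear": [
    [0.003, 0, 0],
    [0.004, 0, 0]
  ],
  "turn": [0, 0]
}}

```text
time_s: 9.02
ee_pos: [522.8, 19.9, 25.4]
ee_rot: [-179.9, 0.2, 48.1]
force: [-4.3, -5.6, 0.9]
gripper_width: 23.7
gripper_force: 15.0
```

Request:
{"name": "step_arm", "arguments": {
  "linear": [
    [0.003, 0, 0],
    [0.004, 0, 0]
  ],
  "turn": [0, 0]
}}

```text
time_s: 9.28
ee_pos: [522.9, 20.3, 25.4]
ee_rot: [-179.9, 0.3, 48.2]
force: [-6.2, -6.9, 2.6]
gripper_width: 23.8
gripper_force: 15.0
```

The fork is seated: the force is purely along the bar at about 9 N. I'll ease the preload and start the swing about the post.

Request:
{"name": "step_arm", "arguments": {
  "linear": [
    [-0.006, 0, 0],
    [-0.0055, 0.0217, 0],
    [-0.0041, 0.0433, 0],
    [-0.0018, 0.0648, 0],
    [0.0015, 0.0862, 0],
    [0.0015, 0.0862, 0]
  ],
  "turn": [0, -0.0069, -0.0139, -0.0208, -0.0278, -0.0278]
}}

```text
time_s: 10.02
ee_pos: [544.5, 4.8, 25.4]
ee_rot: [-180.0, -0.0, 58.1]
force: [-2.2, 0.6, -2.0]
gripper_width: 23.9
gripper_force: 15.1
```

```bash
cat >> h.py <<'E'
def ax():
    s=env.state();a=np.radians(s["ee_rot"][2]);F=s["force"];u=np.array([np.cos(a),np.sin(a)]);P=np.array(s["ee_pos"][:2])+150.6*u
    print("axial",round(F[:2]@u,2),"toolY",round(F[0]*u[1]-F[1]*u[0],2),"Fz",round(F[2],2),"P",P.round(1),"yaw",s["ee_rot"][2].round(2),"t",s["time_s"],np.round(s["torque"],2))
E
python3 -c "
from h import *
ax()"
```

```text
axial -0.66 toolY -2.19 Fz -2.02 P [624.1 132.6] yaw 58.1 t 10.025 [-0.05  0.57  0.51]
```

Request:
{"name": "step_arm", "arguments": {
  "linear": [
    [0.003, 0, 0],
    [0.005, 0, 0],
    [0.005, 0, 0]
  ],
  "turn": [0, 0, 0]
}}

```text
time_s: 10.4
ee_pos: [544.3, 5.1, 25.4]
ee_rot: [-180.0, 0.1, 58.1]
force: [-3.2, -4.6, -0.1]
gripper_width: 23.9
gripper_force: 15.0
```

```bash
python3 -c "
from h import *
ax()"
```

```text
axial -5.55 toolY -0.3 Fz -0.08 P [623.8 132.9] yaw 58.11 t 10.4 [-0.85  0.81  0.4 ]
```

Request:
{"name": "step_arm", "arguments": {
  "linear": [
    [0.0005, 0.0217, 0],
    [0.0022, 0.0433, 0],
    [0.0047, 0.0648, 0],
    [0.0085, 0.0862, 0],
    [0.0085, 0.0862, 0]
  ],
  "turn": [-0.0069, -0.0139, -0.0208, -0.0278, -0.0278]
}}

```text
time_s: 11.02
ee_pos: [568.1, -6.0, 25.4]
ee_rot: [-180.0, 0.1, 68.1]
force: [-4.7, -3.2, -1.1]
gripper_width: 24.0
gripper_force: 15.1
```

```bash
python3 -c "
from h import *
ax()"
```

```text
axial -4.68 toolY -3.14 Fz -1.11 P [624.3 133.7] yaw 68.09 t 11.025 [-0.59  0.8   0.6 ]
```

Request:
{"name": "step_arm", "arguments": {
  "linear": [
    [0.0005, 0.0217, 0],
    [0.0022, 0.0433, 0],
    [0.0047, 0.0648, 0],
    [0.0085, 0.0862, 0],
    [0.0085, 0.0862, 0]
  ],
  "turn": [-0.0069, -0.0139, -0.0208, -0.0278, -0.0278]
}}

```text
time_s: 11.65
ee_pos: [593.3, -13.3, 25.4]
ee_rot: [-180.0, 0.0, 78.1]
force: [-2.8, -2.7, -0.8]
gripper_width: 24.0
gripper_force: 15.1
```

```bash
python3 -c "
from h import *
ax()"
```

```text
axial -3.21 toolY -2.19 Fz -0.76 P [624.4 134.1] yaw 78.08 t 11.65 [-0.61  0.73  0.6 ]
```

Request:
{"name": "step_arm", "arguments": {
  "linear": [
    [0.001, 0.0217, 0],
    [0.003, 0.0433, 0],
    [0.006, 0.0648, 0],
    [0.009, 0.0777, 0],
    [0.009, 0.0777, 0]
  ],
  "turn": [-0.0069, -0.0139, -0.0208, -0.025, -0.025]
}}

```text
time_s: 12.28
ee_pos: [616.2, -16.0, 25.4]
ee_rot: [-179.9, 0.1, 87.1]
force: [-4.0, -3.5, 0.3]
gripper_width: 24.1
gripper_force: 15.1
```

Run:
```python
from h import *
ax();s=env.state()
f=cams.grab_frame("wrist");cv2.imwrite("pics/w4.png",f["color"])
f=cams.grab_frame("scene");c=cv2.resize(f["color"][180:380,200:420],None,fx=3,fy=3,interpolation=cv2.INTER_CUBIC);cv2.imwrite("pics/s4.png",c)
```

```text
axial -3.73 toolY -3.8 Fz 0.34 P [623.9 134.5] yaw 87.08 t 12.275 [-0.94  0.85  0.6 ]
```

View pics/s4.png

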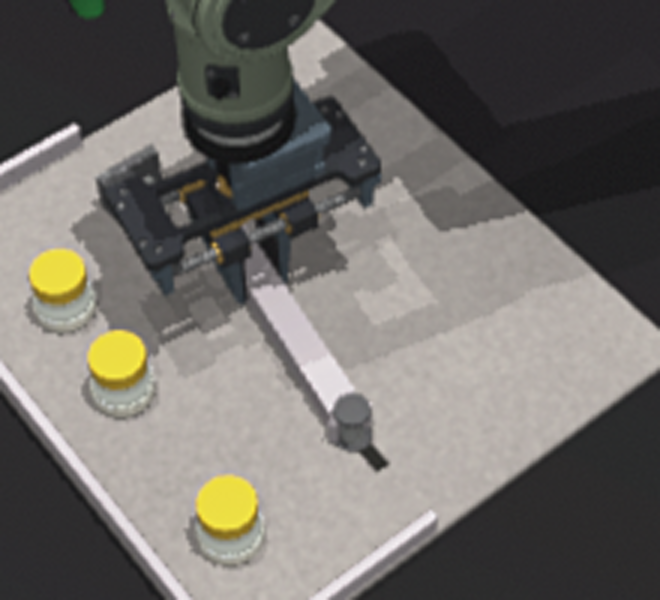

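The fork is still on the post at (352,415) and the gripper is clear of the pots. The next part runs slowly past the roller.

Request:
{"name": "step_arm", "arguments": {
  "linear": [
    [0.001, 0.0087, 0],
    [0.002, 0.0173, 0],
    [0.003, 0.026, 0],
    [0.003, 0.026, 0]
  ],
  "turn": [-0.0028, -0.0056, -0.0083, -0.0083]
}}

```text
time_s: 12.88
ee_pos: [624.0, -16.0, 25.4]
ee_rot: [-179.9, 0.1, 90.1]
force: [-4.0, -6.5, -0.7]
gripper_width: 24.3
gripper_force: 15.1
```

Request:
{"name": "step_arm", "arguments": {
  "linear": [
    [0.0005, 0.0087, 0],
    [0.001, 0.0173, 0],
    [0.001, 0.0173, 0]
  ],
  "turn": [-0.0028, -0.0056, -0.0056]
}}

```text
time_s: 13.25
ee_pos: [629.1, -15.9, 25.4]
ee_rot: [-179.9, 0.1, 92.1]
force: [-4.7, -7.3, 0.1]
gripper_width: 23.6
gripper_force: 15.1
```

```bash
python3 -c "
from h import *
ax()"
```

```text
axial -7.14 toolY -4.94 Fz 0.09 P [623.6 134.6] yaw 92.09 t 13.25 [-1.27  0.89  0.55]
```

Request:
{"name": "step_arm", "arguments": {
  "linear": [
    [0, 0.0087, 0],
    [0, 0.013, 0],
    [0, 0.013, 0]
  ],
  "turn": [-0.0028, -0.0042, -0.0042]
}}

```text
time_s: 13.62
ee_pos: [631.4, -15.7, 25.4]
ee_rot: [-179.7, 0.1, 93.5]
force: [-8.7, -7.9, 3.9]
gripper_width: 23.9
gripper_force: 15.0
```

Request:
{"name": "step_arm", "arguments": {
  "linear": [
    [0.0003, 0.0087, 0],
    [0.0003, 0.0087, 0]
  ],
  "turn": [-0.0028, -0.0028]
}}

```text
time_s: 13.88
ee_pos: [634.9, -15.4, 25.4]
ee_rot: [-179.8, 0.1, 94.6]
force: [-5.4, -6.8, 1.3]
gripper_width: 23.9
gripper_force: 15.0
```

Request:
{"name": "step_arm", "arguments": {
  "linear": [
    [0.0003, 0.0087, 0],
    [0.0003, 0.0087, 0]
  ],
  "turn": [-0.0028, -0.0028]
}}

```text
time_s: 14.12
ee_pos: [639.4, -14.9, 25.4]
ee_rot: [179.9, 0.1, 95.6]
force: [-2.2, -6.2, -1.5]
gripper_width: 23.9
gripper_force: 15.2
```

```bash
python3 -c "
from h import *
ax()"
```

```text
axial -5.96 toolY -2.79 Fz -1.52 P [624.6 134.9] yaw 95.62 t 14.125 [-1.07  0.4   0.67]
```

Request:
{"name": "step_arm", "arguments": {
  "linear": [
    [0.0002, 0.0087, 0],
    [0.0002, 0.0087, 0]
  ],
  "turn": [-0.0028, -0.0028]
}}

```text
time_s: 14.38
ee_pos: [640.1, -14.8, 25.4]
ee_rot: [-179.8, 0.1, 96.6]
force: [-6.0, -6.6, 0.9]
gripper_width: 24.1
gripper_force: 15.0
```

Request:
{"name": "step_arm", "arguments": {
  "linear": [
    [0, 0.005, 0],
    [0, 0.005, 0],
    [0, 0.005, 0]
  ],
  "turn": [-0.0014, -0.0014, -0.0014]
}}

```text
time_s: 14.75
ee_pos: [640.2, -14.7, 25.4]
ee_rot: [-179.7, 0.1, 97.0]
force: [-9.9, -6.9, 4.2]
gripper_width: 24.3
gripper_force: 15.0
```

```bash
python3 -c "
from h import *
ax()"
```

```text
axial -5.69 toolY -10.64 Fz 4.25 P [621.9 134.8] yaw 96.98 t 14.75 [-1.45  1.53 -0.12]
```

The bar has met the stop: x is stuck at 640 and the side force is rising. I'll ease off the load, let go and lift.

Request:
{"name": "step_arm", "arguments": {
  "linear": [
    [-0.002, -0.003, 0],
    [-0.004, -0.006, 0],
    [-0.004, -0.006, 0]
  ],
  "turn": [0, 0, 0]
}}

```text
time_s: 15.12
ee_pos: [640.1, -14.7, 25.4]
ee_rot: [-179.9, -0.0, 96.9]
force: [-5.1, -3.1, 1.1]
gripper_width: 23.7
gripper_force: 15.0
```

Request:
{"name": "step_arm", "arguments": {
  "linear": [
    [0, 0, 0],
    [0, 0, 0],
    [0, 0, 0],
    [0, 0, 0],
    [0, 0, 0],
    [0, 0, 0]
  ],
  "turn": [0, 0, 0, 0, 0, 0],
  "fingers": -0.3
}}

```text
time_s: 15.88
ee_pos: [641.5, -14.5, 25.4]
ee_rot: [180.0, -0.0, 97.1]
force: [-0.4, -0.5, 0.2]
gripper_width: 59.2
gripper_force: 0.0
```

Request:
{"name": "step_arm", "arguments": {
  "linear": [
    [0, 0, -0.03],
    [0, 0, -0.1],
    [0, 0, -0.2],
    [0, 0, -0.35],
    [0, 0, -0.5],
    [0, 0, -0.6],
    [0, 0, -0.6]
  ],
  "turn": [0, 0, 0, 0, 0, 0, 0]
}}

```text
time_s: 16.75
ee_pos: [642.9, -14.6, 209.0]
ee_rot: [179.6, 0.1, 97.1]
force: [-0.3, 0.2, -0.3]
gripper_width: 59.1
gripper_force: 0.0
```

Run:
```python
from h import *
show();s=env.state()
f=cams.grab_frame("wrist");im=f["color"];cv2.imwrite("pics/w5.png",im)
```

```text
{'time_s': 16.75, 'ee_pos': [642.94, -14.62, 209.02], 'ee_rot': [179.6, 0.06, 97.12], 'force': [-0.31, 0.21, -0.3], 'torque': [-0.1, 0.01, 0.01], 'gripper_width': 59.14, 'gripper_force': 0.0}
```

View pics/w5.png

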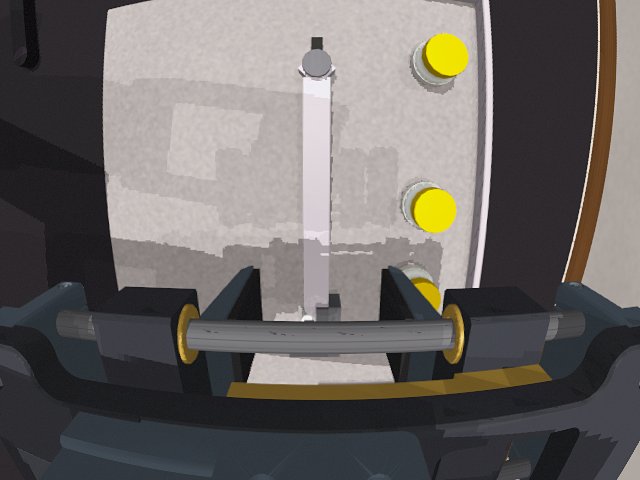

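The wrist view shows the fork on the post at (316,63), with the bar parallel to the tray edge and its nose at the catch (318,305). I'll retract and check the catch end from above.

Request:
{"name": "step_arm", "arguments": {
  "linear": [
    [0, -0.15, -0.1],
    [0, -0.35, -0.15],
    [0, -0.55, -0.15],
    [0, -0.75, -0.15],
    [0, -0.75, -0.15],
    [0, -0.75, -0.15]
  ],
  "turn": [0, 0, 0, 0, 0, 0]
}}

```text
time_s: 17.55
ee_pos: [418.3, -42.5, 249.9]
ee_rot: [-180.0, -0.0, 97.1]
force: [0.1, 0.2, -0.4]
gripper_width: 59.0
gripper_force: 0.0
```

Run:
```python
from h import *
show()
f=cams.grab_frame("top");im=f["color"];a=cv2.resize(im[140:240,230:400],None,fx=4,fy=4,interpolation=cv2.INTER_CUBIC);cv2.imwrite("pics/t5.png",a)
```

```text
{'time_s': 17.55, 'ee_pos': [418.32, -42.47, 249.87], 'ee_rot': [-179.98, -0.02, 97.11], 'force': [0.08, 0.25, -0.4], 'torque': [-0.06, 0.04, -0.05], 'gripper_width': 59.01, 'gripper_force': 0.0}
```

View pics/t5.png

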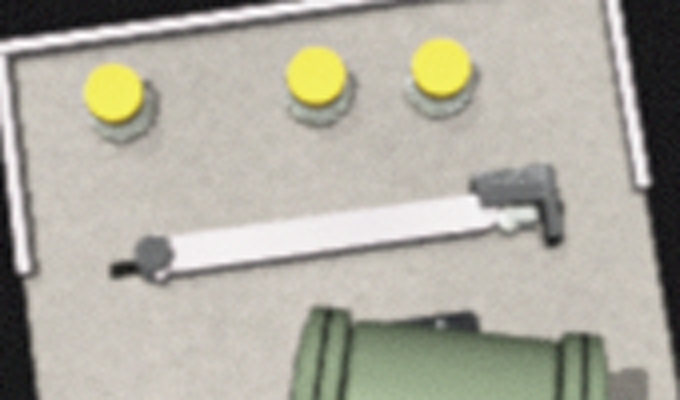

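The top view shows the bar closed. The fork is on the post (155,255), the nose is under the catch roof behind the roller (505,210), and the pots are in place.

```bash
python3 -c "
from h import *
print(env.job_done())"
```

```text
the job is handed in; nothing more can be done
None
```

The job is handed in: the fork is on the post and the bar lies home behind the roller against the stop. I let go of it, the highest contact force I read was about 12 N, and the pots and bottle were not touched.

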